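# Press a yoke home under the hasped flap

## Robot

A 6-joint arm with a two-finger parallel gripper is mounted at the origin on the work surface. World frame = base frame: x ahead of the robot, y to its left, z up, the work surface at z = 0. Lengths are in m, angles in degrees, forces in N, time in s.
With the tool pointing down it reaches from about 0.4 to 0.825 m from the base axis. Payload 7 kg.
Tool frame: the origin (TCP) lies at the centre of the arm's flange, where the gripper is bolted on; the fingertips stand 178 mm ahead of it and the grasp point (between the pads) lies 159 mm ahead of it; z points along the fingers, y is the line along which they close (so a half turn about z gives the same grasp; the last joint's range is limited). The gripper opens to 88 mm and grips with 3 to 60 N. Pads are 19 mm wide; open, the fingers measure 130 mm over their backs; the gripper's body (78 mm by 193 mm) begins 47 mm behind the grasp point.
Start: joints at [89.502, 20.546, 0.682, 0, -70.136, -16.507], TCP at [0.197, 0.645, 0.405] pointing down, gripper open.
Joint ranges: [-176.03, 176.03], [-82.01, 121.73], [-58.28, 71.71], [-173.87, 95.51], [-174.79, -0.11], [-173.66, 173.66]. Speed limits (degrees/s): [136.94, 136.94, 172.46, 180, 180, 180].

## Interface

Orientations are given as [roll, pitch, yaw] about the fixed x, y, z axes, in that order (R = Rz(yaw) Ry(pitch) Rx(roll)).
In Python, from plant import telemetry, snapshot, workorder, nets gives the robot as it stands.
- The arm moves only by the shell command python3 -m creep 'ROWS'. ROWS is JSON, a list that holds one entry, the list of rows, each a list of 5 numbers: the shift along the tool's x, y, z normalised to -1 to 1, where 1 is 0.2 m, then the turn about the tool's z normalised to -1 to 1, where 1 is pi/2 rad, then the opening, from 0 (shut) to 1 (fully open). In form: [[[x, y, z, spin, hand], ...]]. A call has 1 to 8 rows; each row shifts and turns the commanded pose from where the row before left it, along the tool's axes as they then stand; what a row does not reach is not made up. A row lasts 1/12 s, in which the tool goes at most 41.7 mm and 7.16 degrees, less where a joint would pass 70% of its speed; a pose out of reach is approached as far as the arm can. A call with a number of a shift or a turn outside -1 to 1 is refused whole. A call with a gripper value outside its range is refused whole. The fingers move at their own pace and stop on an object; the grip force is fixed at half the most. Time passes only in rows, so rows that do not move let the fingers close. It gives the time, the measured TCP pose, the force, the opening and the grip force at its end, in the units of the state.
- telemetry.get_obs(): the state, without advancing time (a new reading comes with each control period).
- snapshot(name): name is "side" or "top"; returns a dict with "frame" (420x560x3 uint8, red, green, blue), "fx", "fy", "cx", "cy" (pixels), "rvec" (rotation vector, rad) and "tvec" (3), from world to camera coordinates, as OpenCV has them. Camera axes: x right, y down, z forward; pixel columns grow to the right and rows downward; lengths in m; the calibration is good to about 2 mm. A picture is of the moment at which its call begins. There is no depth.
- workorder.close_job(): hands the job in; it is judged then, once.
Trained networks look in a picture, given as the dict that the camera call returned (one of the last four; its "shot" number tells which), for a name from the list of things; names that differ only in an ending like _2 or _b are one class to them, and where a whole thing is asked for, a point or a joint stands for the part that bears it (a point fixed in the world has none). Each returns a list of dicts, best first, with "confidence" (0 to 1); they miss things now and then, are a little off and sometimes report something else, mostly with a low value. They report only what shows in the picture. A call takes as long as a camera call. They do not tell look-alikes from the thing itself.
- nets.find_in(picture, query): "uv" ([column, row] in pixels, amid what is visible of it).
- nets.masks_of(picture, query): "region" (420x560 bool, what is visible of it) and "uv" ([column, row] in pixels, amid what is visible of it).
- nets.landmark_of(picture, query): "uv" ([column, row] in pixels: a listed point, or the origin of a listed thing).
The state is a dict: "clock": time; "joint_pos": joint angles; "qvel": joint speeds; "tau": joint torques, N m; "tool_pos": TCP position; "orientation": TCP orientation; "force": force on the tool from outside, world axes, zero at the start; "moment": the same for the moment, N m; "opening": finger opening in m; "gripper_force": force on a finger pad.
Only numpy, scipy, OpenCV 4.12 (cv2) and the standard library are available. Lean on these libraries where they do the work, as an engineer would, in place of code of your own. Each camera call takes 0.05 s, during which the arm holds its last target. There are 200 camera calls.

## Task

Press the magnet yoke home in its well: shut the steel flap right down over the well, then swing the hasp over the flap's catch so it lies flat, and only then pull the press lever through its full stroke to its stop. Ease the lever slowly back to rest under control, never letting it fly back, and leave the flap shut, the hasp over, and the latch, bobbin and test prod on the bench where they lie.

Things in the scene. Friction and masses are not known exactly. Their poses are not given: they have to be found in the camera images.
- press_bed: Grey press block fixed to the bench, 160 (x) by 150 (y) by 60 mm high, with a 100 by 100 mm well, 40 deep. Origin on the bench below the well's centre; the block spans x -85 to 75, y -75 to 75 mm; z up, -x is the front, towards the robot (yaw to 15 degrees). On its +y side a gear head, 125 mm high (x -20 to 60, y 75 to 130); the lever drives its ram 25 mm towards -y into the well.
- yoke: Black iron U-shaped magnet yoke, 40 by 40 by 25 mm, lying on the well's floor between guides, under the flap; legs towards -y. Origin: centre of its underside. The ram pushes its back. In the press_bed frame it starts at y = 14 to 24 mm and is home at about y = 3 mm, where a full lever stroke leaves it.
- flap (a joint): Steel flap over the well, 112 by 112 by 4 mm, hinged on the far (+x) side, axis along the press_bed's y. 0 = shut flat, top face 64 mm above the bench; grows as it rises, to 1.3 rad. Starts 0.6 to 1.2, leaning to the front; its stiff hinge keeps it where it is put; about 5 N near the front edge pushes it down.
- flap_hinge (a point): Point on the flap's hinge axis, mid width, 56 mm behind the well's centre and 62 mm above the bench; on the middle plane of the sheet, 2 mm below its upper face.
- flap_edge (a point): Middle of the flap's free front edge, 112 mm from the hinge.
- catch_top (a point): Top of the flap's catch, an 8 by 8 mm steel stud 10 mm high on the flap's upper face, 96 mm from the flap's hinge.
- hasp (a joint): Dark steel hasp strap, 58 long, 26 wide, 3 mm thick, hinged on the block's front ledge, axis along the press_bed's y. 0 = flat on the shut flap, its slot (14 by 22 mm, 12 to 34 from the hinge) round the catch; 1.57 = upright; starts 1.65 to 1.9, leaning to the robot. Stays where put; under 1 N at the end moves it. Its end plate (34 to 56 mm from the hinge) may be pressed.
- hasp_hinge (a point): Point on the hasp's hinge axis, mid width, 66 mm before the well's centre and 65 mm above the bench (underside of the closed strap).
- hasp_end (a point): Middle of the hasp's rounded free end, 58 mm from its hinge.
- lever (a joint): Sprung press lever on the gear head's outer (+y) side, axis along the press_bed's y. 0 = at rest, leaning 0.35 rad from upright towards +x; grows as the knob is pulled to the front (-x); stop at 1.0 rad, leaning 0.65 rad to the front. The spring always pulls it to 0: about 6 N at the knob at rest, 12 N at the stop. Let go, it flies back; a proper easing back takes about 3 s.
- lever_pivot (a point): Point on the lever's axis, in the plane of the rod: 20 mm behind the well's centre (+x), 152 mm to the +y side, 85 mm above the bench.
- lever_knob (a point): Centre of the black ball knob, 30 mm diameter, at the end of the lever's 12 mm round rod, 150 mm from the pivot; about 226 mm above the bench at rest.
- latch: Bystander: bronze relay latch, flat T-shaped bar 65 mm long, 36 mm wide, with a 22 mm high upturned end. Origin on its underside.
- bobbin: Bystander: cream ceramic bobbin, a spool 38 mm in diameter and 40 mm high standing on end. Origin: centre of its underside.
- prod: Bystander: nickel test prod about 140 mm long and 20 mm wide, lying along its x axis, 17 mm high. Origin on its underside.
Not all that is in view belongs to the job. Several things have the shape of the yoke; the one meant has the colours described above.

How it is judged (in metres and radians):
On the way, in this order (a step that is already met when the one before it is completed fails the run):
1. the flap is shut while the hasp is still off (value of joint flap below 0.05 rad and value of joint hasp above 1 rad), for 0.1 s.
2. the hasp lies over the catch on the shut flap (value of joint flap below 0.05 rad and value of joint hasp below 0.12 rad), for 0.2 s.
3. the lever is pulled to its stop (value of joint lever above 0.92 rad and value of joint hasp below 0.12 rad), for 0.1 s.
At the end, for the whole second after the job is handed in: The flap is shut (within 0.05 rad), the hasp lies over the catch (within 0.12 rad of flat), the lever is at rest (within 0.06 rad of 0, still), and the yoke is home (its y in the press_bed frame below 9 mm) and still (all of step 2 and value of joint lever below 0.06 rad and y of yoke in the frame of press_bed below 0.009 m and velocity of joint lever between -0.05 and 0.05 rad/s and linear speed of yoke below 0.02 m/s); the robot touches nothing.
It fails at once if the lever flies back: it returns faster than 1.2 rad/s while more than 0.2 rad from rest (value of joint lever above 0.2 rad and velocity of joint lever below -1.2 rad/s).
It fails at once if the lever is pulled (beyond 0.2 rad) with the flap or the hasp not closed (value of joint lever above 0.2 rad and (value of joint flap above 0.1 rad or value of joint hasp above 0.3 rad)).
It fails at once if the latch is moved more than 20 mm (distance of latch from where it was at the start of the episode above 0.02 m).
It fails at once if the bobbin is moved more than 20 mm or tipped (distance of bobbin from where it was at the start of the episode above 0.02 m or angle between bobbin's own z axis and vertical above 0.5 rad).
It fails at once if the test prod is moved more than 20 mm (distance of prod from where it was at the start of the episode above 0.02 m).
It also fails if it takes over 61 s, if anything falls off the work surface, if the arm or the gripper's body presses on something with over 40 N, if the wrist force passes 120 N, or if a joint passes its speed limit or range.

## Working session

There is one attempt and no reset: what is moved stays moved. The work goes in short steps, Python scripts to look and compute and a shell command to move; the robot and the scene stay as the last step left them, time stands still between calls to the robot, and variables do not carry over. Pictures are saved under pics/ and viewed, at most 10 in all, crops included, and the job is handed in when it is done.

```bash
mkdir -p pics; cat > h.py <<'E'
import numpy as np,cv2
from plant import telemetry,snapshot,workorder,nets
from scipy.optimize import least_squares
from scipy.spatial.transform import Rotation as R
def proj(s,P):
    K=np.array([[s['fx'],0,s['cx']],[0,s['fy'],s['cy']],[0,0,1.]])
    return cv2.projectPoints(np.atleast_2d(P).astype(float),np.array(s['rvec'],float),np.array(s['tvec'],float),K,None)[0][:,0]
def ray(s,uv,z):
    Rm=cv2.Rodrigues(np.array(s['rvec'],float))[0];t=np.array(s['tvec'],float).ravel()
    d=Rm.T@np.array([(uv[0]-s['cx'])/s['fx'],(uv[1]-s['cy'])/s['fy'],1]);c=-Rm.T@t
    return c+d*(z-c[2])/d[2]
def save(s,n): cv2.imwrite('pics/'+n,s['frame'][:,:,::-1])
E
python3 - <<'E'
from h import *
o=telemetry.get_obs();print(o['clock'],o['tool_pos'],o['orientation'],o['opening'])
for c in('side','top'):
    s=snapshot(c);save(s,c+'0.png')
    print(c,'cam',-cv2.Rodrigues(np.array(s['rvec']))[0].T@np.array(s['tvec']).ravel())
    for q in['press_bed','flap_hinge','flap_edge','catch_top','hasp_hinge','hasp_end','lever_pivot','lever_knob','latch','bobbin','prod','yoke']:
        print(q,[(np.round(r['uv'],1).tolist(),round(r['confidence'],2)) for r in nets.landmark_of(s,q)[:3]])
E
```

```text
0.0 [0.19735043 0.64530114 0.40372364] [ 1.79904543e+02 -5.46742939e-03 -1.70145429e+01] 0.08780293297701611
side cam [ 0.26294043 -0.46818908  0.75400425]
press_bed [([264.0, 255.7], 0.7)]
flap_hinge [([281.2, 225.0], 0.78), ([186.2, 193.5], 0.53)]
flap_edge [([264.7, 204.1], 0.54)]
catch_top [([271.7, 202.5], 0.62)]
hasp_hinge [([234.5, 252.6], 0.41), ([271.0, 205.5], 0.24)]
hasp_end [([229.5, 239.4], 0.5)]
lever_pivot [([231.8, 187.2], 0.63)]
lever_knob [([242.1, 128.4], 0.57)]
latch [([301.7, 321.3], 0.67), ([282.0, 227.8], 0.57), ([186.3, 194.1], 0.57)]
bobbin [([353.5, 300.1], 0.76)]
prod [([186.3, 196.2], 0.5)]
yoke [([261.2, 247.5], 0.7), ([277.2, 191.6], 0.58), ([270.1, 203.6], 0.5)]
top cam [ 0.38090808 -0.04504849  1.12450415]
press_bed [([280.3, 241.4], 0.8), ([274.1, 270.2], 0.59)]
flap_hinge [([287.5, 209.5], 0.65)]
flap_edge [([281.4, 225.4], 0.87), ([201.2, 173.3], 0.38)]
catch_top [([282.8, 217.3], 0.82)]
hasp_hinge [([275.9, 271.5], 0.61)]
hasp_end [([276.0, 275.7], 0.48)]
lever_pivot [([208.4, 216.6], 0.96)]
lever_knob [([201.3, 174.0], 0.68)]
latch [([359.8, 274.9], 0.85), ([281.3, 218.2], 0.35)]
bobbin [([374.4, 218.6], 0.8)]
prod [([202.0, 175.0], 0.7), ([153.0, 250.4], 0.57)]
yoke [([274.3, 241.9], 0.74), ([234.4, 173.4], 0.52)]
```

```bash
cat > fit.py <<'E'
from h import *
L={'press_bed':(0,0,0),'flap_hinge':(.056,0,.062),'hasp_hinge':(-.066,0,.065),'lever_pivot':(.02,.152,.085)}
def model(q,n):
    x,y,yaw,f,h,l=q
    p={'flap_edge':(.056-.112*np.cos(f),0,.062+.112*np.sin(f)),
     'catch_top':(.056-.096*np.cos(f)+.012*np.sin(f)*-1,0,.062+.096*np.sin(f)+.012*np.cos(f)),
     'hasp_end':(-.066+.058*np.cos(h),0,.065+.058*np.sin(h)),
     'lever_knob':(.02+.15*np.sin(.35-l),.152,.085+.15*np.cos(.35-l))}|L
    c,s=np.cos(yaw),np.sin(yaw);a=p[n];return np.array([x+c*a[0]-s*a[1],y+s*a[0]+c*a[1],a[2]])
def measure(verbose=True,x0=None):
    S={c:snapshot(c) for c in('side','top')};obs=[]
    for c,s in S.items():
        for n in list(L)+['flap_edge','catch_top','hasp_end','lever_knob']:
            r=nets.landmark_of(s,n)
            if r: obs.append((c,n,np.array(r[0]['uv']),r[0]['confidence']))
    p=ray(S['top'],[280,241],.0)
    q0=np.array([p[0],p[1],0,.9,1.75,0]) if x0 is None else np.array(x0)
    f=lambda q:np.concatenate([(proj(S[c],model(q,n))[0]-uv)*w for c,n,uv,w in obs])
    r=least_squares(f,q0,loss='soft_l1',f_scale=1.5)
    if verbose:
        for c,n,uv,w in obs: print(c,n,np.round(proj(S[c],model(r.x,n))[0]-uv,1),round(w,2))
    return r.x,S
if __name__=='__main__':
    q,S=measure();print(np.round(q,4),'yaw deg',np.degrees(q[2]))
    for n in list(L)+['flap_edge','catch_top','hasp_end','lever_knob']: print(n,np.round(model(q,n),4))
    for n in['latch','bobbin','prod']:
        for c in S: print(n,c,[(np.round(ray(S[c],r['uv'],0),3),round(r['confidence'],2)) for r in nets.landmark_of(S[c],n)[:3]])
    im=[cv2.resize(S[c]['frame'][40:390,100:450,::-1],(400,400)) for c in S]
    cv2.imwrite('pics/a.png',np.hstack(im))
E
python3 fit.py
```

```text
side press_bed [-2.9 -2.7] 0.73
side flap_hinge [-0.3 -1.1] 0.64
side hasp_hinge [-0.3  2.3] 0.63
side lever_pivot [-0.5 -0.5] 0.95
side flap_edge [ 0.3 -3.2] 0.63
side catch_top [-5.1  2.8] 0.79
side hasp_end [-0.4 -0.4] 0.58
side lever_knob [0.7 1.4] 0.82
top press_bed [ 2.3 -0.4] 0.88
top flap_hinge [-0.   0.7] 0.71
top hasp_hinge [ 4.7 -4.2] 0.47
top lever_pivot [ 0.8 -1.7] 0.76
top flap_edge [ 1.9 -5.1] 0.77
top catch_top [-1.   3.3] 0.63
top hasp_end [-0.2 -0. ] 0.45
top lever_knob [-3.2  0.4] 0.59
[ 0.5755 -0.0176  0.0288  1.2027  1.9162  0.0088] yaw deg 1.6490672124584203
press_bed [ 0.5755 -0.0176  0.    ]
flap_hinge [ 0.6315 -0.0159  0.062 ]
hasp_hinge [ 0.5095 -0.0195  0.065 ]
lever_pivot [0.5911 0.135  0.085 ]
flap_edge [ 0.5912 -0.0171  0.1665]
catch_top [ 0.5857 -0.0173  0.1559]
hasp_end [ 0.4899 -0.02    0.1196]
lever_knob [0.6413 0.1364 0.2264]
latch side [(array([ 0.544, -0.195,  0.   ]), 0.83), (array([0.537, 0.257, 0.   ]), 0.36)]
latch top [(array([ 0.532, -0.195,  0.   ]), 0.67)]
bobbin side []
bobbin top [(array([ 0.655, -0.207,  0.   ]), 0.85)]
prod side [(array([ 0.532,  0.259, -0.   ]), 0.74)]
prod top [(array([0.529, 0.254, 0.   ]), 0.67)]
```

View pics/a.png

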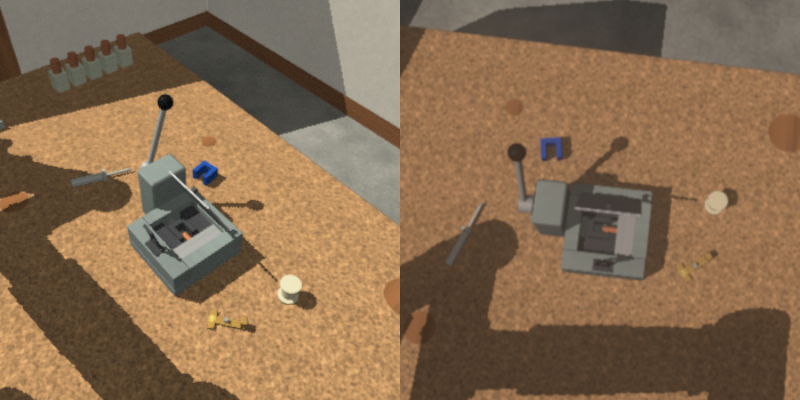

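View pics/top0.png

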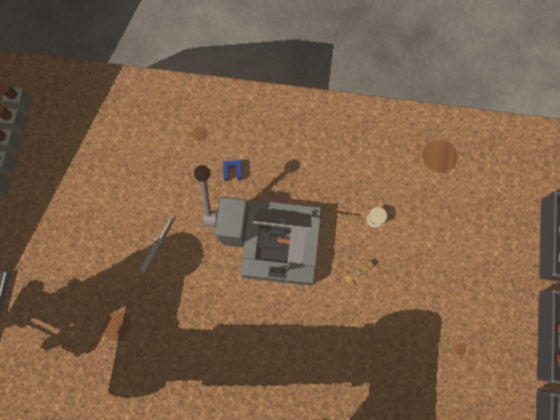

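The pictures show the block amid the frame, the flap leaning up and the hasp upright at the front. In the top view the knob is at (202,174), the bobbin at (377,217), the latch at (360,273) and the prod at (157,245). The fit's heights and sizes match the values given, so I'll move now: first rise, square up and close the fingers.

```bash
python3 -m creep '[[[0,0,-0.2,-0.063,0],[0,0,-0.2,-0.063,0],[0,0,0,-0.063,0],[0.1,0.18,0,0,0],[0.1,0.18,0,0,0],[0.1,0.18,0,0,0],[0.1,0.18,0,0,0],[0.1,0.18,0,0,0]]]'
```

```text
clock: 3.17
tool_pos: [0.2979, 0.4636, 0.4848]
orientation: [-180.0, -0.0, 0.0]
force: [1.5, 0.1, -0.1]
opening: 0.0399
gripper_force: 0.0
```

```bash
python3 -m creep '[[[0.11,0.16,0,0,0],[0.11,0.16,0,0,0],[0.11,0.16,0,0,0],[0.11,0.16,0,0,0],[0.11,0.16,0,0,0],[0.11,0.16,0,0,0],[0.11,0.16,0,0,0],[0.11,0.16,0,0,0]]]'; python3 -m creep '[[[0.11,0.16,0,0,0],[0.11,0.16,0,0,0],[0.11,0.16,0,0,0],[0.11,0.16,0,0,0],[0.11,0.16,0,0,0],[0.11,0.16,0,0,0],[0.11,0.16,0,0,0],[0,0,0,0,0]]]'
```

```text
clock: 3.83
tool_pos: [0.474, 0.2076, 0.4852]
orientation: [-180.0, -0.0, 0.0]
force: [0.6, 1.0, -0.5]
opening: 0.0003
gripper_force: 0.0
clock: 4.5
tool_pos: [0.63, -0.0193, 0.4834]
orientation: [179.9, 0.1, -0.2]
force: [-0.5, 1.9, 0.1]
opening: 0.0004
gripper_force: 0.0
```

```bash
python3 -m creep '[[[0.125,0.15,0,0,0],[0,0,0.15,0,0],[0,0,0.15,0,0],[0,0,0.15,0,0],[0,0,0.15,0,0],[0,0,0.15,0,0],[0,0,0,0,0],[0,0,0,0,0]]]'
python3 - <<'E'
from h import *
s=snapshot('side');cv2.imwrite('pics/b.png',cv2.resize(s['frame'][90:310,130:400,::-1],None,fx=2.5,fy=2.5))
E
```

```text
clock: 5.17
tool_pos: [0.6523, -0.0446, 0.3337]
orientation: [179.9, 0.2, 0.0]
force: [-0.4, -0.3, 0.8]
opening: 0.0007
gripper_force: 0.0
```

View pics/b.png

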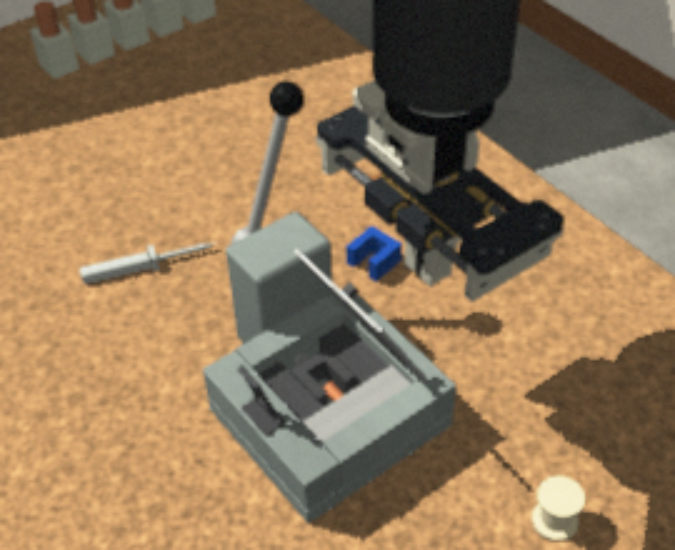

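The picture shows the fingers behind the raised flap, whose edge runs (295,250) to (380,328), and the body's long side lies along y. I'll check the fitted yaw against the block corners.

```bash
python3 - <<'E'
from h import *
s=snapshot('top');t0=cv2.imread('pics/top0.png')
x,y=.5755,-.0176
for i,yaw in enumerate((-.02,.03,.08)):
    c,n=np.cos(yaw),np.sin(yaw)
    P=np.array([[x+c*a-n*b,y+n*a+c*b,.06] for a,b in[(-.085,-.075),(.075,-.075),(.075,.075),(-.085,.075)]])
    p=proj(s,P);print(yaw,np.round(p).tolist())
    if i==1:
      im=cv2.resize(t0[150:320,180:400],None,fx=3.5,fy=3.5,interpolation=cv2.INTER_CUBIC)
      cv2.polylines(im,[((p-[180,150])*3.5).astype(int)],1,(0,0,255),1);cv2.imwrite('pics/c.png',im)
E
```

```text
-0.02 [[310.0, 283.0], [321.0, 207.0], [251.0, 197.0], [238.0, 272.0]]
0.03 [[313.0, 281.0], [319.0, 205.0], [249.0, 198.0], [240.0, 274.0]]
0.08 [[315.0, 280.0], [318.0, 204.0], [247.0, 200.0], [241.0, 276.0]]
```

View pics/c.png

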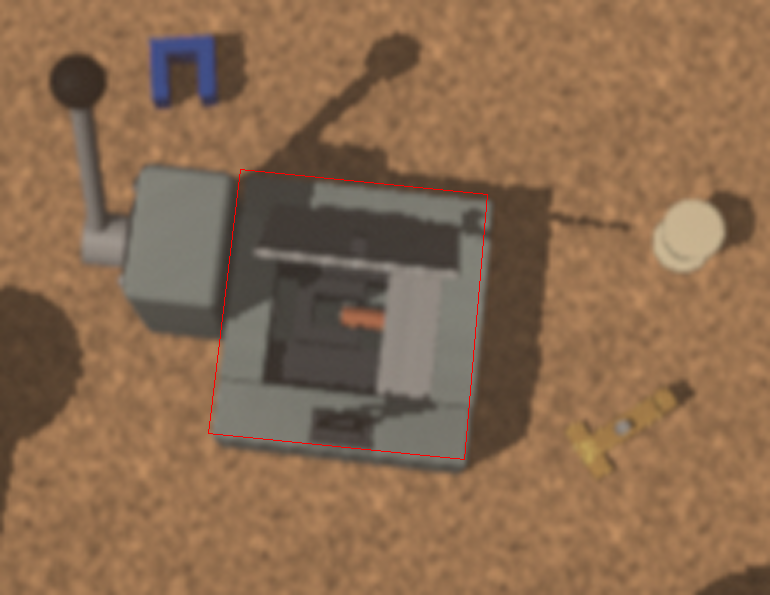

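The overlay fits within about 3 mm, so the true origin is about (0.573, -0.020). Next I'll sweep the flap down along its arc.

```bash
python3 -m creep '[[[-0.115,0.025,0.02,0,0],[-0.115,0,0.02,0,0],[-0.08,0,0.04,0,0],[-0.07,0,0.055,0,0],[-0.055,0,0.07,0,0],[-0.045,0,0.08,0,0],[0,0,0,0,0]]]';python3 -m creep '[[[-0.025,0,0.085,0,0],[-0.01,0,0.06,0,0],[0,0,0,0,0]]]'
```

```text
clock: 5.85
tool_pos: [0.5552, -0.0495, 0.2781]
orientation: [-180.0, -0.0, -0.0]
force: [-1.7, 0.5, -0.3]
opening: 0.0008
gripper_force: 0.0
clock: 6.1
tool_pos: [0.5501, -0.0493, 0.2492]
orientation: [-180.0, -0.1, 0.0]
force: [0.6, 0.1, 0.5]
opening: 0.0004
gripper_force: 0.0
```

```bash
python3 -m creep '[[[0,0,0.02,0,0],[0,0,0.02,0,0],[0,0,0,0,0]]]'
python3 - <<'E'
from h import *
s=snapshot('side');cv2.imwrite('pics/d.png',cv2.resize(s['frame'][90:310,130:400,::-1],None,fx=2.5,fy=2.5))
E
```

```text
clock: 6.35
tool_pos: [0.5506, -0.0493, 0.2424]
orientation: [-180.0, -0.1, 0.0]
force: [-0.2, -0.6, 5.0]
opening: 0.0005
gripper_force: 2.6
```

View pics/d.png

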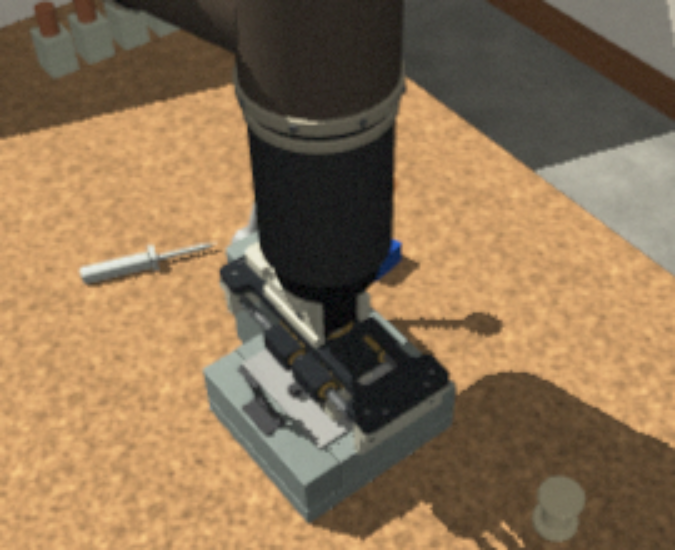

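The flap is down, its front edge running about (245,360) to (345,440), and the hasp is still off at (265,415). I'll press until the force rises.

```bash
python3 -m creep '[[[0,0,0.01,0,0],[0,0,0.01,0,0],[0,0,0,0,0],[0,0,0,0,0]]]'
```

```text
clock: 6.73
tool_pos: [0.5504, -0.0493, 0.2419]
orientation: [180.0, -0.2, 0.1]
force: [-15.6, 5.0, 41.8]
opening: 0.0005
gripper_force: 21.1
```

```bash
python3 -m creep '[[[0,0,-0.2,0,0],[0,0,-0.2,0,0],[-0.17,-0.1,0,0,0],[-0.17,0,0,0,0],[-0.17,0,0,0,0],[0,0,0.1,0,0],[0,0,0.08,0,0],[0,0,0,0,0]]]'
python3 - <<'E'
from h import *
s=snapshot('side');cv2.imwrite('pics/e.png',cv2.resize(s['frame'][90:310,130:400,::-1],None,fx=2.5,fy=2.5))
E
```

```text
clock: 7.4
tool_pos: [0.4465, -0.0296, 0.2796]
orientation: [180.0, 0.1, 0.0]
force: [-0.2, -1.2, 0.2]
opening: 0.0006
gripper_force: 0.0
```

View pics/e.png

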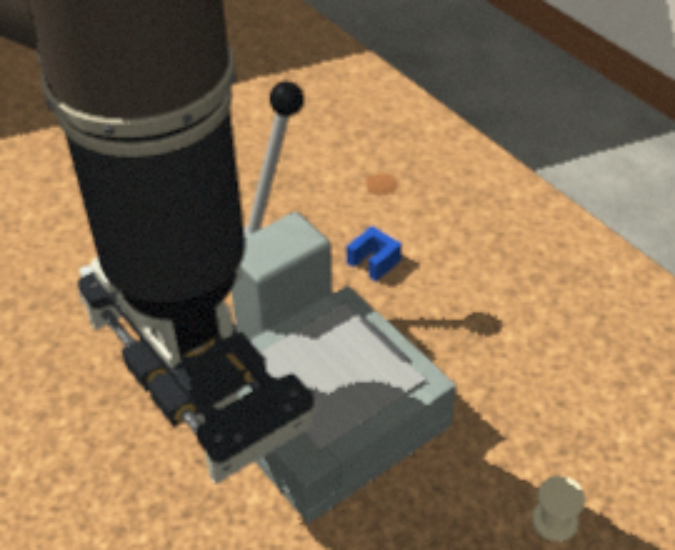

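The flap lies flat and the fingers are in front of the hasp. Now I'll swing it over.

```bash
python3 -m creep '[[[0.09,0,0,0,0],[0.09,0,0,0,0],[0.09,0,0,0,0],[0.09,0,0,0,0],[0.08,0,0,0,0],[0.06,0,0.04,0,0],[0.04,0,0.06,0,0],[0,0,0,0,0]]]'; python3 -m creep '[[[0,0,0.04,0,0],[0,0,0.02,0,0],[0,0,0,0,0]]]'
```

```text
clock: 8.12
tool_pos: [0.5572, -0.0295, 0.2597]
orientation: [180.0, 0.1, -0.0]
force: [0.2, 0.0, -0.3]
opening: 0.0004
gripper_force: 0.0
clock: 8.37
tool_pos: [0.5554, -0.0296, 0.2485]
orientation: [180.0, -0.0, 0.0]
force: [1.2, 0.6, 0.2]
opening: 0.0005
gripper_force: 0.0
```

```bash
python3 -m creep '[[[0,0,0.015,0,0],[0,0,0.015,0,0],[0,0,0,0,0],[0,0,0,0,0]]]'; python3 -m creep '[[[0,0,-0.2,0,0],[0,0,-0.2,0,0],[0,0,-0.2,0,0],[0,0,-0.2,0,0],[0.2,0,0,0,0],[0.2,0,0,0,0],[0.2,0,0,0,0],[0,0,0,0,0]]]'
python3 - <<'E'
from h import *
im=[]
for c,(a,b) in(('side',(90,130)),('top',(150,180))):
    s=snapshot(c);im.append(cv2.resize(s['frame'][a:a+200,b:b+200,::-1],(400,400),interpolation=cv2.INTER_CUBIC))
cv2.imwrite('pics/f.png',np.hstack(im))
E
```

```text
clock: 8.7
tool_pos: [0.5555, -0.0295, 0.2463]
orientation: [180.0, -0.1, 0.1]
force: [-10.1, 0.7, 27.4]
opening: 0.0003
gripper_force: 14.1
clock: 9.37
tool_pos: [0.6802, -0.0293, 0.4004]
orientation: [179.9, 0.1, 0.0]
force: [-0.4, -0.2, -1.7]
opening: 0.0005
gripper_force: 0.0
```

View pics/f.png

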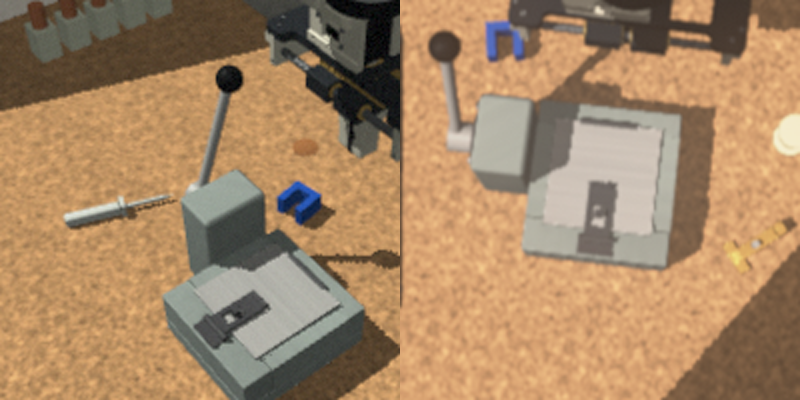

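The hasp lies flat with the stud in its slot, at (235,315) in the side half and (600,210) in the top half. Next I'll take the fingers behind the knob.

```bash
python3 -m creep '[[[0.1,0,0,0,0],[0,-0.163,0,0,0],[0,-0.163,0,0,0],[0,-0.163,0,0,0],[0,-0.163,0,0,0],[0,-0.163,0,0,0],[0,0,0.13,0,0],[0,0,0,0,0]]]'
python3 - <<'E'
from h import *
im=[]
for c,(a,b) in(('side',(60,130)),('top',(80,140))):
    s=snapshot(c);im.append(cv2.resize(s['frame'][a:a+200,b:b+200,::-1],(400,400),interpolation=cv2.INTER_CUBIC))
cv2.imwrite('pics/g.png',np.hstack(im))
E
```

```text
clock: 10.13
tool_pos: [0.6931, 0.1353, 0.3735]
orientation: [180.0, 0.3, 0.1]
force: [-1.8, -1.1, -2.7]
opening: 0.0009
gripper_force: 0.0
```

View pics/g.png

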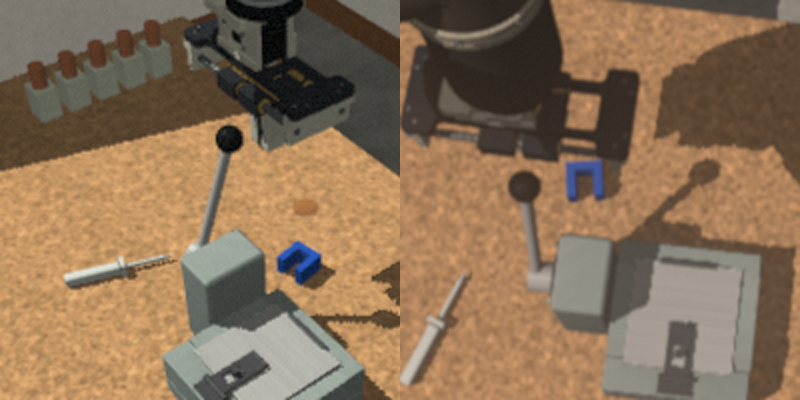

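The fingers stand behind the knob, at (230,138) in the side half and (523,185) in the top half, in line with it. Now I'll pull.

```bash
python3 -m creep '[[[-0.06,0,0,0,0],[-0.06,0,0,0,0],[-0.06,0,0,0,0],[-0.06,0,0,0,0],[-0.06,0,0,0,0],[-0.06,0,0,0,0],[-0.06,0,0,0,0],[-0.06,0,0,0,0]]]'; python3 -m creep '[[[-0.06,0,0.01,0,0],[-0.06,0,0.01,0,0],[-0.06,0,0.02,0,0],[-0.06,0,0.02,0,0],[0,0,0,0,0]]]'
```

```text
clock: 10.9
tool_pos: [0.6019, 0.1325, 0.3832]
orientation: [-179.8, -0.8, -0.0]
force: [10.9, -1.4, 10.8]
opening: 0.0005
gripper_force: 5.9
clock: 11.32
tool_pos: [0.5529, 0.1322, 0.3704]
orientation: [-179.8, -0.7, 0.0]
force: [8.6, -3.5, 9.2]
opening: 0.0004
gripper_force: 6.3
```

```bash
python3 -m creep '[[[-0.04,0,0.02,0,0],[-0.04,0,0.02,0,0],[-0.03,0,0.01,0,0],[0,0,0,0,0]]]'; python3 -m creep '[[[-0.02,0,0,0,0],[-0.02,0,0,0,0],[0,0,0,0,0]]]'
```

```text
clock: 11.65
tool_pos: [0.532, 0.1324, 0.3599]
orientation: [-179.8, -0.7, 0.0]
force: [13.3, -4.2, 5.9]
opening: 0.0
gripper_force: 7.0
clock: 11.9
tool_pos: [0.5264, 0.1336, 0.3611]
orientation: [-179.7, -1.1, 0.1]
force: [20.6, -2.2, 4.3]
opening: 0.0002
gripper_force: 9.7
```

```bash
python3 -m creep '[[[-0.02,0,0,0,0],[-0.01,0,0,0,0],[0,0,0,0,0],[0,0,0,0,0]]]'
python3 - <<'E'
from h import *
im=[]
for c,(a,b) in(('side',(60,130)),('top',(120,140))):
    s=snapshot(c);im.append(cv2.resize(s['frame'][a:a+200,b:b+200,::-1],(400,400),interpolation=cv2.INTER_CUBIC))
    r=nets.landmark_of(s,'lever_knob');print([(x['uv'],x['confidence']) for x in r[:1]],proj(s,[[.573-.07,.134,.2044]]))
cv2.imwrite('pics/i.png',np.hstack(im))
E
```

```text
clock: 12.23
tool_pos: [0.5229, 0.1345, 0.3629]
orientation: [-179.6, -1.5, 0.1]
force: [31.2, -2.3, 4.3]
opening: 0.0003
gripper_force: 14.0
[([186.3, 165.9], 0.94)] [[187.15731157 164.37741295]]
[([191.2, 252.9], 0.46)] [[190.58078982 250.62579051]]
```

View pics/i.png

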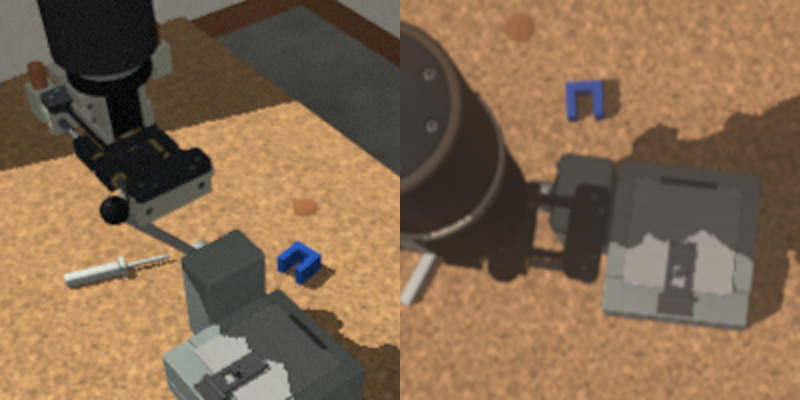

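The force climbed from about 9 N to 31 N, and the knob is at the predicted stop position, (115,210) in the side half. Now I'll ease it back at 4 mm per row, rising slightly for body clearance.

```bash
python3 -m creep '[[[0.015,0,-0.008,0,0],[0.02,0,-0.008,0,0],[0.02,0,-0.008,0,0],[0.02,0,-0.008,0,0],[0.02,0,-0.008,0,0],[0.02,0,-0.008,0,0],[0.02,0,-0.008,0,0],[0.02,0,-0.008,0,0]]]'; python3 -m creep '[[[0.02,0,-0.008,0,0],[0.02,0,-0.008,0,0],[0.02,0,0,0,0],[0.02,0,0,0,0],[0.02,0,0,0,0],[0.02,0,0,0,0],[0.02,0,0,0,0],[0.02,0,0,0,0]]]'
```

```text
clock: 13.1
tool_pos: [0.5498, 0.134, 0.3739]
orientation: [-179.7, -0.8, 0.0]
force: [8.1, 4.8, 11.7]
opening: 0.0005
gripper_force: 5.9
clock: 13.77
tool_pos: [0.5809, 0.1325, 0.3755]
orientation: [-179.9, -0.6, -0.0]
force: [7.2, -0.8, 6.9]
opening: 0.0006
gripper_force: 4.0
```

```bash
python3 -m creep '[[[0.02,0,0,0,0],[0.02,0,0,0,0],[0.02,0,0,0,0],[0.02,0,0,0,0],[0.02,0,0,0,0],[0.02,0,0,0,0],[0.02,0,0,0,0],[0.02,0,0,0,0]]]'; python3 -m creep '[[[0.02,0,0,0,0],[0.02,0,0,0,0],[0.02,0,0,0,0],[0.02,0,0,0,0],[0.02,0,0,0,0],[0.02,0,0,0,0],[0.02,0,0,0,0],[0.02,0,0,0,0]]]'
```

```text
clock: 14.43
tool_pos: [0.6127, 0.1327, 0.3752]
orientation: [-179.8, -0.5, -0.0]
force: [7.2, 1.9, 3.1]
opening: 0.0004
gripper_force: 3.8
clock: 15.1
tool_pos: [0.6434, 0.1325, 0.3726]
orientation: [-179.9, -0.2, -0.1]
force: [5.4, 1.0, -4.2]
opening: 0.0005
gripper_force: 2.6
```

```bash
python3 -m creep '[[[0.02,0,0,0,0],[0.02,0,0,0,0],[0.02,0,0,0,0],[0.02,0,0,0,0],[0.02,0,0,0,0],[0.02,0,0,0,0],[0.02,0,0,0,0],[0.02,0,0,0,0]]]'; python3 -m creep '[[[0.1,0,0,0,0],[0,0,-0.2,0,0],[0,0,-0.2,0,0],[0,0,-0.2,0,0],[0,0,0,0,0]]]'
python3 - <<'E'
from fit import *
q,S=measure(x0=[.573,-.02,.035,0,0,0]);print(np.round(q,4))
im=[cv2.resize(S[c]['frame'][a:a+200,b:b+200,::-1],(400,400),interpolation=cv2.INTER_CUBIC) for c,a,b in(('side',70,130),('top',120,150))]
cv2.imwrite('pics/k.png',np.hstack(im))
E
```

```text
clock: 15.77
tool_pos: [0.6744, 0.1333, 0.3708]
orientation: [180.0, 0.1, 0.0]
force: [-0.7, -0.2, 0.4]
opening: 0.0006
gripper_force: 0.0
clock: 16.18
tool_pos: [0.6951, 0.133, 0.5009]
orientation: [-179.9, -0.7, 0.0]
force: [0.1, 0.3, 2.3]
opening: 0.0004
gripper_force: 0.0
side press_bed [-2.3  0.4] 0.78
side flap_hinge [-1.1  1.6] 0.84
side hasp_hinge [ 1. -1.] 0.73
side lever_pivot [-0.5 -0.9] 0.82
side flap_edge [-111.4  -46.6] 0.2
side catch_top [-1.5  0.4] 0.95
side hasp_end [0.7 0.7] 0.7
side lever_knob [-2.5 -2.3] 0.73
top press_bed [ 3.6 -0.8] 0.91
top flap_hinge [0.3 0.9] 0.88
top hasp_hinge [ 3.3 -0.4] 0.61
top lever_pivot [-0.3 -2.7] 0.7
top flap_edge [2.2 2.2] 0.72
top catch_top [-1.4 -0.6] 0.58
top hasp_end [ 1.7 -3.6] 0.75
top lever_knob [-77.1 -65.5] 0.55
[ 0.5734 -0.0194 -0.008   0.0289 -0.0267  0.0566]
```

View pics/k.png

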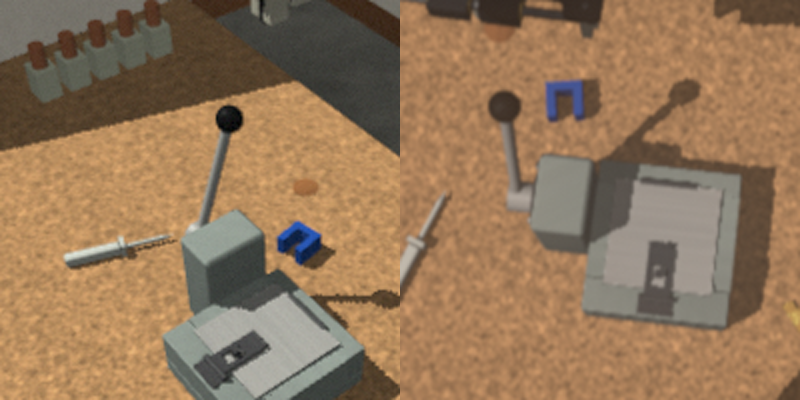

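The lever is back at its starting pixels (side column 245, row 129), the flap and hasp lie flat, and the arm is clear. Handing in.

```bash
python3 -c "
from plant import workorder
print(workorder.close_job())"
```

```text
the job is handed in; nothing more can be done
None
```

I shut the flap, laid the hasp over the catch, pulled the lever to its stop and eased it back to rest over about 3 s; the job is handed in at about 17 s on the clock, but it gave no verdict, and the yoke, under the shut flap, could not be checked by camera.

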